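# Lock the steel chest with its key

## Robot

A 6-joint arm with a two-finger parallel gripper is mounted at the origin on a cart in front of the work surface, level with it; the furniture and walls round the work are solid. World frame = base frame: x ahead of the robot, y to its left, z up, the work surface at z = 0. Lengths are in m, angles in rad, forces in N, time in s.
With the tool pointing down it reaches from about 0.375 to 0.9 m from the base axis. Payload 3.1 kg.
Tool frame: the origin (TCP) lies midway between the tips of the shut fingers; the grasp point (between the pads) lies 19 mm behind it (manip.grasp_offset is the distance from the TCP to the grasp point, in m); z points along the fingers, y is the line along which they close (so a half turn about z gives the same grasp; the last joint's range is limited). The gripper opens to 85 mm and grips with 20 to 120 N. Pads are 22 mm wide; open, the fingers measure 114 mm over their backs; the gripper's body (76 mm by 85 mm) begins 54 mm behind the grasp point. The pads swing forward as they close: fully open they stand 13 mm farther back than shut.
Start: joints at [1.109, 0.527, 1.433, -0, 1.181, -0.178], TCP at [0.174, 0.6, 0.205] pointing down, gripper open.
Joint ranges: [-3.08, 3.08], [-0.75, 2.2], [0.22, 2.44], [-1.43, 4.57], [0, 2.65], [-2.85, 2.85]. Speed limits (rad/s): [2.79, 2.79, 3.14, 3.14, 3.14, 3.14].

## Interface

Orientations are given as a unit quaternion [x, y, z, w].
In Python, from station import sensors, cams, order, manip gives the robot as it stands.
- The arm moves only by the tool move_arm, never from a script. Its argument "targets" is a list of rows, each an object of numbers: "dx", "dy", "dz": the shift along the world's x, y, z normalised to -1 to 1, where 1 is 25 mm; "rx", "ry", "rz": the turn, a rotation vector about the world's x, y, z normalised to -1 to 1, where 1 is 30 degrees. A call has exactly 10 rows; each row shifts and turns the commanded pose from where the row before left it; what a row does not reach is not made up. A row lasts 1/8 s, in which the tool goes at most 62.5 mm and 10.7 degrees, less where a joint would pass 70% of its speed; a pose out of reach is approached as far as the arm can. A call with a number of a shift or a turn outside -1 to 1 is refused whole. A call with a gripper value outside its range is refused whole. "claw" is the opening in per cent of the stroke, from 0 (shut) to 100 (fully open), set as the call begins (left out, the last holds). The fingers move at their own pace and stop on an object; "newtons" is the grip in N (left out, the last holds). Time passes only in rows, so rows that do not move let the fingers close, or fill a call up. It gives the time, the measured TCP pose, the force, the opening and the grip force at its end, in the units of the state.
- sensors.sense(): the state, without advancing time (a new reading comes with each control period).
- cams.snapshot(name): name is "scene" or "top"; returns the picture (384x512x3 uint8, red, green, blue); there is no depth.
- cams.camera_model(name): a dict with "fx", "fy", "cx", "cy" (pixels), "extrinsics" (4x4, takes a point from world to camera coordinates). Camera axes: x right, y down, z forward; pixel columns grow to the right and rows downward; lengths in m; the calibration is good to about 2 mm. A picture is of the moment at which its call begins. camera_model takes no time and is no camera call.
- order.sign_off(): hands the job in; it is judged then, once.
The state is a dict: "t": time; "q": joint angles; "qd": joint speeds; "tau": joint torques, N m; "tcp_pos": TCP position; "tool_rot": TCP orientation; "force": force on the tool from outside, world axes, zero at the start; "ft_torque": the same for the moment, N m; "finger_gap": opening from 0.0 (shut) to 1.0 (fully open); "gripper_force": force on a finger pad.
Only numpy, scipy, OpenCV 4.12 (cv2) and the standard library are available. Lean on these libraries where they do the work, as an engineer would, in place of code of your own. Each camera call takes 0.05 s, during which the arm holds its last target. There are 200 camera calls.

## Task

Lock the steel chest: take the key from its wooden stand, push it fully home into the lock on the chest's lid, and turn it clockwise to its stop so that the bolt is thrown right out. Turn the key back home, draw it out and put it back in its stand, collar down on the wood. The lock's core sits loose somewhere along the slot in the cover plate, so feel for its keyway gently, never force the key, and leave the other things on the bench where they are.

Things in the scene. Friction and masses are not known exactly. Their poses are not given: they have to be found in the camera images.
- key: Loose steel key, 72 mm tall, 0.09 kg, upright in its stand at the start. Origin at its lower tip's centre, z up the shank, x along the width of blade and bow; a half turn about z changes nothing. From the tip: blade 20 (x) x 5 (y) mm, 14 mm high, its lowest 2.5 mm sharpened like a chisel (edge along x); shank 7 mm thick; collar 28 mm across, from 20 to 24 mm; bow from 40 to 72 mm.
- bow (a point): Middle of the key's flat bow, 56 mm above the tip; axes as the key's. The bow is 34 (x) x 12 (y) x 32 (z) mm: pinch it here across its 12 mm (along y).
- stand_mouth (a point): Centre of the top face of the wooden key stand, a block 76 (x) x 64 (y) x 32 mm fixed to the bench; z up. Its slot is 24 (x) x 9 (y) mm and 26 mm deep. The key hangs in it, blade along x, collar flat on the top face, tip 20 mm below this point. An open red tool box stands behind, between stand and chest: carry the key round its near side.
- lock: Steel lock case, 84 (x) x 70 (y) x 34 mm, fixed on the left leaf of the chest's lid; origin at the centre of its underside, 50 mm above the bench; z up, x along the slot in its cover plate; the bolt leaves on its -y side. A turned key is held in by the plate until it is home again. The chest is 146 x 208 x 50 mm, fixed.
- slot_mouth (a point): Centre of the 40 (x) x 9 (y) mm slot at the cover plate's top; axes as the lock's. The plate is 4 mm thick; 6 mm below this point is the core's flat top with a keyway 22 (x) x 7 (y) mm, 15 mm deep. The keyway is on the slot's middle line, its centre up to 8 mm either way along x: unmeasured, different each time, fixed. Key home: collar on the plate, tip 20 mm below, blade along x.
- lock_core (a joint): Turn of the core, rad: 0 home (a stop), growing clockwise seen from above. The key has about 0.12 rad of play in the keyway either way. From about 0.1 rad the core pushes the bolt; the stop is felt at about 1.36 to 1.4 rad (bolt fully out). Turning takes under 0.1 N m; it stays where left. Its keyway lies along the lock's x at 0.
- bolt (a joint): Travel of the steel bolt, m: 0 drawn back in the case, 0.014 fully thrown into the keeper on the right leaf, where it stops. It starts between 0 and 0.003. Only the core's clockwise turn moves it; it stays thrown when the key turns back.
There are look-alikes about, which are no part of the job. Leave any orange or turquoise look-alike of the key alone. Of the things that look like the part that bears stand_mouth, the larger one is meant.

How it is judged:
By the outcome, as a careful person would: the job done as asked, in the order asked, and still so for the second after the job is handed in, with the robot touching nothing.
It also fails if it takes over 72 s, if anything falls off the work surface, if the arm or the gripper's body presses on something with over 40 N, if the wrist force passes 120 N, or if a joint passes its speed limit or range.

## Working session

There is one attempt and no reset: what is moved stays moved. The work goes in short steps, Python scripts to look and compute and a tool call to move; the robot and the scene stay as the last step left them, time stands still between calls to the robot, and variables do not carry over. Pictures are saved under pics/ and viewed, at most 10 in all, crops included, and the job is handed in when it is done.

Besides the shell and the picture viewer there is one more tool, called after "Call:" as name([rows], argument=value, ...), one row to a line, values as JSON. move_arm: Moves the arm, as the interface text tells. Scaled input: -1 to 1 covers 25 mm each way for a shift and 30 degrees each way for a turn. Its arguments: {"type":"object","properties":{"targets":{"type":"array"},"claw":{"type":"number"},"newtons":{"type":"number"}},"required":["targets"]}

```bash
mkdir -p pics
python3 - <<'E'
from station import sensors,cams,manip
import cv2,json
s=sensors.sense();print(s, manip.grasp_offset)
for n in("scene","top"):
    im=cams.snapshot(n);cv2.imwrite(f"pics/{n}0.png",cv2.resize(im[:,:,::-1],None,fx=1.5,fy=1.5,interpolation=cv2.INTER_CUBIC));cv2.imwrite(f"{n}_raw.png",im[:,:,::-1]);print(cams.camera_model(n))
E
```

```text
{'t': 0.0, 'q': array([ 1.10949311e+00,  5.28466418e-01,  1.43387636e+00,  3.64939762e-05,
        1.18140352e+00, -1.78532056e-01]), 'qd': array([-0.00084542, -0.0001005 ,  0.00027233,  0.00151945,  0.00107589,
        0.00050306]), 'tau': array([-9.39237325e-04, -4.42356598e+01, -1.78022307e+01, -1.08922634e-04,
        8.48446798e-03,  1.79546004e-05]), 'tcp_pos': array([0.17402378, 0.59949509, 0.20374178]), 'tool_rot': array([ 1.40921798e-01,  9.90020145e-01, -1.01687917e-03, -3.54665482e-04]), 'force': array([-0.87269364, -0.02516379,  0.28023515]), 'ft_torque': array([-0.00435044, -0.06430831,  0.02150797]), 'gripper_force': 0.0, 'finger_gap': 1.0033320331295967} 0.0187
{'fx': 381.1581502174526, 'fy': 381.1581502174526, 'cx': 256.3363379533121, 'cy': 191.7188646624139, 'extrinsics': array([[-0.55203936, -0.83375302,  0.01041372,  0.23207333],
       [-0.59994916,  0.38849926, -0.69937782,  0.38459484],
       [ 0.57906265, -0.39233178, -0.71467631,  0.63076539],
       [ 0.        ,  0.        ,  0.        ,  1.        ]])}
{'fx': 363.4918027467271, 'fy': 363.4918027467271, 'cx': 256.5185880650388, 'cy': 190.49169146763126, 'extrinsics': array([[-0.02523389, -0.9994463 ,  0.02168737, -0.04810564],
       [-0.99309752,  0.02257604, -0.11509839,  0.51762928],
       [ 0.11454504, -0.02444205, -0.99311732,  1.05205805],
       [ 0.        ,  0.        ,  0.        ,  1.        ]])}
```

View pics/scene0.png

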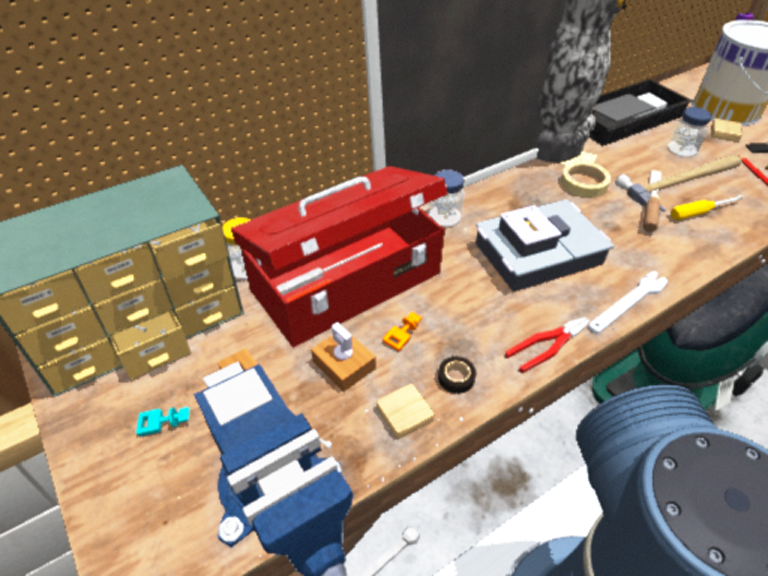

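View pics/top0.png

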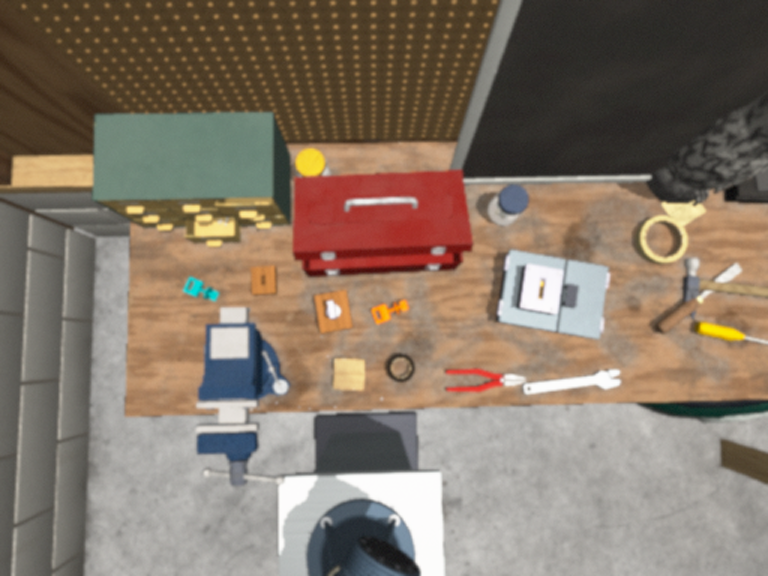

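The scene view (768x576) shows the grey key upright in the orange-brown stand at about (342,355). The lock is on the chest at (530,228).

Candidates in the top view:
- **Key:** grey key in its stand (333,310), orange look-alike (390,311), turquoise look-alike (202,290). I choose the grey one.
- **Stand:** larger (333,312), smaller and empty (263,280). I choose the larger.

Next is a close crop to check both.

Run:
```python
import cv2,numpy as np
t=cv2.imread("top_raw.png");s=cv2.imread("scene_raw.png")
f=lambda im,x,y,w,h,k:cv2.resize(im[y:y+h,x:x+w],None,fx=k,fy=k,interpolation=cv2.INTER_CUBIC)
a=np.hstack([f(t,200,185,50,37,8),f(t,328,160,50,37,8)]); b=np.hstack([f(s,200,205,66,49,6)[:294,:396],f(s,310,125,66,49,6)[:294,:396]])
a=a[:, :792]; b=np.hstack([b])[:, :792]
cv2.imwrite("pics/crop1.png",np.vstack([a,b]))
```

```text
(no output)
```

View pics/crop1.png

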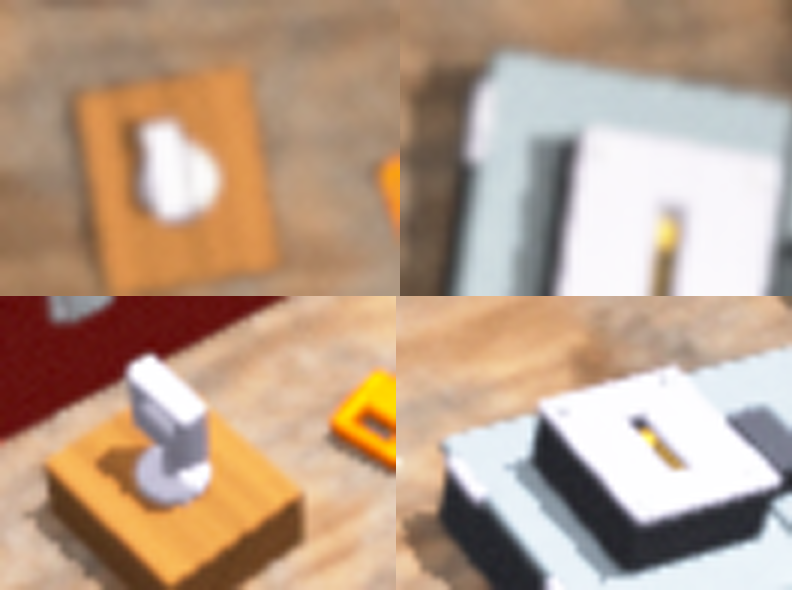

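The crop confirms the grey key in the larger stand and the slotted white cover plate with the gold core. Next I fit box silhouettes in both views to get the poses.

```bash
cat > h.py <<'E'
import cv2,numpy as np
from station import cams
from scipy.optimize import minimize
CM={n:cams.camera_model(n) for n in("top","scene")}
def proj(P,n):
    m=CM[n];P=np.atleast_2d(P);E=m["extrinsics"];c=P@E[:3,:3].T+E[:3,3]
    return np.c_[m["fx"]*c[:,0]/c[:,2]+m["cx"],m["fy"]*c[:,1]/c[:,2]+m["cy"]]
def ray(uv,n,z):
    m=CM[n];E=m["extrinsics"];R,t=E[:3,:3],E[:3,3]
    d=R.T@np.array([(uv[0]-m["cx"])/m["fx"],(uv[1]-m["cy"])/m["fy"],1]);o=-R.T@t
    return o+d*(z-o[2])/d[2]
def R(a):return np.array([[np.cos(a),-np.sin(a)],[np.sin(a),np.cos(a)]])
def box(p,sx,sy,zs):
    c=np.array([[1,1],[1,-1],[-1,-1],[-1,1]])*[sx/2,sy/2]@R(p[2]).T+p[:2]
    return np.vstack([np.c_[c,np.full(4,z)] for z in zs])
K=8
def hullmask(im,sel,seed):
    m=cv2.morphologyEx(sel.astype(np.uint8),cv2.MORPH_OPEN,np.ones((2,2)))
    _,l=cv2.connectedComponents(m);
    pts=np.argwhere(l==l[seed[1],seed[0]])[:,::-1]
    return cv2.convexHull(pts.astype(np.int32))[:,0].astype(float),len(pts)
def fit(p0,sx,sy,zs,masks):   # masks: {name: bool image}
    big={n:cv2.resize(m.astype(np.float32),None,fx=K,fy=K,interpolation=cv2.INTER_LINEAR)>.5 for n,m in masks.items()}
    def cost(p,d=None):
        s=0
        for n,b in big.items():
            uv=cv2.convexHull((((proj(box(p,sx,sy,zs),n)+.5)*K-.5)).astype(np.float32))
            r=np.zeros(b.shape,np.uint8);cv2.fillConvexPoly(r,np.round(uv*16).astype(np.int32),1,shift=4)
            e=(r.astype(bool)^b).sum()/b.sum();s+=e
            if d is not None:d.append(round(float(e),3))
        return s
    r=minimize(cost,p0,method="Nelder-Mead",options=dict(initial_simplex=np.array(p0)+np.array([[0,0,0],[.01,0,0],[0,.01,0],[0,0,.1]]),xatol=1e-5,fatol=1e-5))
    d=[];cost(r.x,d);return r.x,d
def comp(sel,seed,hull=True):
    m=sel.astype(np.uint8);_,l=cv2.connectedComponents(m,connectivity=4);m=(l==l[seed[1],seed[0]]).astype(np.uint8)
    if hull:
        m=cv2.morphologyEx(m,cv2.MORPH_OPEN,np.ones((3,3)));h=cv2.convexHull(np.argwhere(m)[:,::-1].astype(np.int32));cv2.fillConvexPoly(m,h,1)
    return m>0
E
python3 - <<'E'
from h import *
I={n:cv2.imread(n+"_raw.png") for n in CM}
H={n:cv2.cvtColor(i,cv2.COLOR_BGR2HSV).astype(int) for n,i in I.items()}
print(H["top"][205,213],H["top"][190,195],H["scene"][238,215],H["scene"][248,235],H["scene"][245,190])
print(H["top"][180,352],H["scene"][140,340],H["top"][168,345])
st={}
for n,sd in(("top",(215,215)),("scene",(215,236))):
    h=H[n];st[n]=comp((h[...,0]<=15)&(h[...,1]>135)&(h[...,2]>60),sd);ys,xs=np.where(st[n]);print(n,st[n].sum(),xs.min(),xs.max(),ys.min(),ys.max())
lk={}
for n,sd in(("top",(353,178)),("scene",(340,142))):
    i=I[n].astype(int);lk[n]=comp((i.min(2)>218),sd);ys,xs=np.where(lk[n]);print(n,lk[n].sum(),xs.min(),xs.max(),ys.min(),ys.max())
p0=[*ray((222,207),"top",.032)[:2],0];l0=[*ray((360,192),"top",.084)[:2],0]
print(p0,l0)
for nm in(["top"],["scene"],["top","scene"]):
    print(nm,"stand",*fit(p0,.076,.064,[0,.032],{k:st[k] for k in nm}))
    print(nm,"lock",*fit(l0,.084,.070,[.084],{k:lk[k] for k in nm}))
E
```

```text
[ 14 164 221] [ 14 105 192] [ 17 164 245] [ 14 175 198] [ 16  93 239]
[135   4 249] [ 10  57 211] [ 92  16 205]
top 592 210 234 194 221
scene 196608 0 511 0 383
top 765 348 374 176 208
scene 1698 335 406 133 169
[np.float64(0.4694179576067289), np.float64(0.04266344327004033), 0] [np.float64(0.49913160658643513), np.float64(-0.35356957737441674), 0]
['top'] stand [0.46891333 0.04413276 0.13832722] [0.053]
['top'] lock [ 0.49959376 -0.35655911 -0.18501901] [0.063]
['scene'] stand [0.20343154 0.12165397 1.42428072] [0.99]
['scene'] lock [ 0.4493047  -0.38186741  0.34353397] [0.658]
['top', 'scene'] stand [0.46895011 0.04404608 0.1378719 ] [0.053, 0.994]
['top', 'scene'] lock [ 0.4992134  -0.35666477 -0.17912091] [0.064, 0.679]
```

Run:
```python
from h import *
I={n:cv2.imread(n+"_raw.png") for n in CM}
H={n:cv2.cvtColor(i,cv2.COLOR_BGR2HSV).astype(int) for n,i in I.items()}
print([list(map(int,I["scene"][y,x])) for x,y in((355,150),(340,150),(320,152),(385,145),(390,165))])
st={};lk={}
for T in(130,140,150):
  for n,sd in(("top",(215,215)),("scene",(215,236))):
    h=H[n];st[n]=comp((h[...,0]<=20)&(h[...,1]>T)&(h[...,2]>60)&((np.indices(h.shape[:2])[1]<(251 if n=="scene" else 236))),sd);ys,xs=np.where(st[n]);print(T,n,st[n].sum(),xs.min(),xs.max(),ys.min(),ys.max())
  for nm in(["top"],["scene"],["top","scene"]):print(nm,"stand",*fit([.469,.044,.14],.076,.064,[0,.032],{k:st[k] for k in nm}))
for T in(4,6,9):
  for n,sd in(("top",(353,178)),("scene",(355,150))):
    h=H[n];lk[n]=comp((h[...,1]<T+4*(n=="top"))&(h[...,2]>210),sd);ys,xs=np.where(lk[n]);print(T,n,lk[n].sum(),xs.min(),xs.max(),ys.min(),ys.max())
  for nm in(["top"],["scene"],["top","scene"]):print(nm,"lock",*fit([.4995,-.356,-.18],.084,.070,[.084],{k:lk[k] for k in nm}))
```

```text
[[161, 172, 191], [249, 240, 242], [253, 250, 249], [245, 238, 229], [245, 239, 229]]
130 top 610 210 234 193 221
130 scene 1041 208 250 225 259
['top'] stand [0.46949234 0.04412563 0.14483388] [0.066]
['scene'] stand [0.46963548 0.04390937 0.14814678] [0.093]
['top', 'scene'] stand [0.46951055 0.04378095 0.14422634] [0.066, 0.092]
140 top 583 210 234 194 221
140 scene 1005 208 249 225 259
['top'] stand [0.46879049 0.04402712 0.14330543] [0.048]
['scene'] stand [0.46989307 0.04377761 0.14131407] [0.104]
['top', 'scene'] stand [0.46931053 0.04385188 0.13816555] [0.051, 0.108]
150 top 549 210 233 194 221
150 scene 988 208 249 225 259
['top'] stand [0.46898003 0.04450184 0.14550854] [0.071]
['scene'] stand [0.46936826 0.04400093 0.1003592 ] [0.118]
['top', 'scene'] stand [0.46962203 0.04454944 0.13516444] [0.074, 0.121]
4 top 739 348 374 176 208
4 scene 196608 0 511 0 383
['top'] lock [ 0.49894842 -0.35634822 -0.20115062] [0.045]
['scene'] lock [ 0.01183534 -0.11207216  0.9849887 ] [0.988]
['top', 'scene'] lock [ 0.49894924 -0.35636613 -0.20079557] [0.045, 0.997]
6 top 770 347 374 176 208
6 scene 196608 0 511 0 383
['top'] lock [ 0.49923999 -0.3561683  -0.19420376] [0.063]
['scene'] lock [ 0.01183534 -0.11207216  0.9849887 ] [0.988]
['top', 'scene'] lock [ 0.49924934 -0.35612029 -0.19429469] [0.063, 0.997]
9 top 783 347 374 176 208
9 scene 196608 0 511 0 383
['top'] lock [ 0.49927844 -0.35588647 -0.19588347] [0.078]
['scene'] lock [ 0.01183534 -0.11207216  0.9849887 ] [0.988]
['top', 'scene'] lock [ 0.49925474 -0.3558868  -0.19592176] [0.078, 0.997]
```

Run:
```python
from h import *
I={n:cv2.imread(n+"_raw.png") for n in CM}
i=I["scene"].astype(int)
lk={}
for T in(9,11,14):
  for n,sd in(("top",(353,178)),("scene",(340,150))):
    h=cv2.cvtColor(I[n],cv2.COLOR_BGR2HSV).astype(int);lk[n]=comp((h[...,1]<(T if n=="scene" else 9))&(h[...,2]>210),sd);ys,xs=np.where(lk[n]);print(T,n,lk[n].sum(),xs.min(),xs.max(),ys.min(),ys.max())
  for nm in(["top"],["scene"],["top","scene"]):print(nm,"lock",*fit([.4995,-.356,-.18],.084,.070,[.084],{k:lk[k] for k in nm}))
# rectified view of the plate around slot at z=.078 (core) in both views
p=np.array([.499,-.356,-.19])
out=[]
for n in("top","scene"):
  W,Hh=400,200  # 0.15mm/px -> 60 x 30 mm
  gx,gy=np.meshgrid((np.arange(W)-W/2)*.00015,(np.arange(Hh)-Hh/2)*.00015)
  P=np.c_[np.c_[gx.ravel(),gy.ravel()]@R(p[2]).T+p[:2],np.full(gx.size,.084)]
  uv=proj(P,n).astype(np.float32).reshape(Hh,W,2)
  r=cv2.remap(I[n],uv[...,0],uv[...,1],cv2.INTER_CUBIC);out.append(r)
  k=r.astype(int).min(2); m=(k<170).astype(np.uint8); _,l,s,c=cv2.connectedComponentsWithStats(m); 
  for q in range(1,len(s)): 
    if s[q,4]>500: print(n,"dark blob mm",(s[q,:4]*.15).round(1),((c[q]-[W/2,Hh/2])*.15).round(2), "angle",np.degrees(np.arctan2(*np.linalg.svd(np.cov(np.argwhere(l==q).T))[0][:,0])))
cv2.imwrite("pics/rect.png",np.vstack(out))
```

```text
9 top 765 347 374 176 208
9 scene 196608 0 511 0 383
['top'] lock [ 0.49923041 -0.3560798  -0.19362699] [0.057]
['scene'] lock [ 0.01183534 -0.11207216  0.9849887 ] [0.988]
['top', 'scene'] lock [ 0.4992276  -0.35607917 -0.19361962] [0.057, 0.997]
11 top 765 347 374 176 208
11 scene 565 338 371 137 161
['top'] lock [ 0.49923041 -0.3560798  -0.19362699] [0.057]
['scene'] lock [ 0.49970829 -0.3574498  -0.25144519] [0.081]
['top', 'scene'] lock [ 0.4995145  -0.35632059 -0.21037267] [0.06, 0.087]
14 top 765 347 374 176 208
14 scene 586 335 371 137 161
['top'] lock [ 0.49923041 -0.3560798  -0.19362699] [0.057]
['scene'] lock [ 0.50029865 -0.35637171 -0.21837455] [0.079]
['top', 'scene'] lock [ 0.4999401  -0.35624813 -0.20235085] [0.06, 0.081]
top dark blob mm [11.1 11.4 34.9  8.2] [-2.04  0.3 ] angle -1.0011973000021435
scene dark blob mm [11.8 11.5 37.2  8.1] [0.43 0.78] angle -1.670968781427917
```

View pics/rect.png

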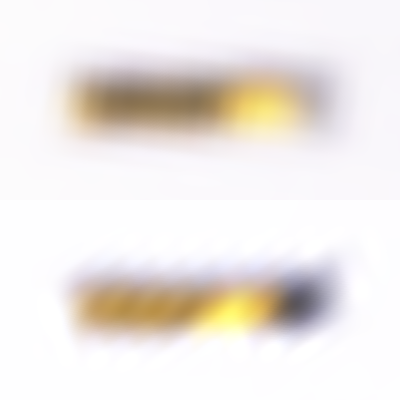

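Estimates so far:
- **Stand:** (0.4693, 0.0439), yaw 0.142.
- **Slot:** (0.4995, -0.3557), yaw about -0.205.
- **Keyway:** the dark strip in the rectified slot (columns 90–225) suggests its centre is about -5.7 mm along lock x.

The fits agree between views to about 1 mm, so I start moving.

Call:
move_arm([
  {"dx": 0.3, "dy": -0.8, "dz": 0.4, "rz": 0.08},
  {"dx": 0.5, "dy": -1, "dz": 0.4, "rz": 0.08},
  {"dx": 0.5, "dy": -1, "dz": 0.4, "rz": 0.08},
  {"dx": 0.5, "dy": -1, "dz": 0.4, "rz": 0.08},
  {"dx": 0.5, "dy": -1, "dz": 0.4, "rz": 0.08},
  {"dx": 0.5, "dy": -1, "rz": 0.08},
  {"dx": 0.5, "dy": -1, "rz": 0.08},
  {"dx": 0.5, "dy": -1, "rz": 0.08},
  {"dx": 0.5, "dy": -1, "rz": 0.08},
  {"dx": 0.5, "dy": -1, "rz": 0.08},
], claw=60, newtons=60)

```text
schema error: expected keys dx, dy, dz, rx, ry, rz
```

Call:
move_arm([
  {"dx": 0.7, "dy": -1},
  {"dx": 0.7, "dy": -1},
  {"dx": 0.7, "dy": -1},
  {"dx": 0.7, "dy": -1},
  {"dx": 0.7, "dy": -1},
  {"dx": 0.7, "dy": -1},
  {"dx": 0.7, "dy": -1},
  {"dx": 0.7, "dy": -1},
  {"dx": 0.6, "dy": -1},
  {"dx": 0.5, "dy": -1},
])

```text
schema error: expected keys dx, dy, dz, rx, ry, rz
```

Call:
move_arm([
  {"dy": -0.8},
  {"dy": -0.8},
  {"dy": -0.6},
  {"dy": -0.2, "dz": -0.5},
  {"dz": -0.6},
  {"dz": -0.6},
  {"dz": -0.4},
  {"dz": -0.1},
  {},
  {},
])

```text
schema error: expected keys dx, dy, dz, rx, ry, rz
```

Call:
move_arm([
  {"dx": 0.3, "dy": -0.8, "dz": 0.4, "rx": 0, "ry": 0, "rz": 0.08},
  {"dx": 0.5, "dy": -1, "dz": 0.4, "rx": 0, "ry": 0, "rz": 0.08},
  {"dx": 0.5, "dy": -1, "dz": 0.4, "rx": 0, "ry": 0, "rz": 0.08},
  {"dx": 0.5, "dy": -1, "dz": 0.4, "rx": 0, "ry": 0, "rz": 0.08},
  {"dx": 0.5, "dy": -1, "dz": 0.4, "rx": 0, "ry": 0, "rz": 0.08},
  {"dx": 0.5, "dy": -1, "dz": 0, "rx": 0, "ry": 0, "rz": 0.08},
  {"dx": 0.5, "dy": -1, "dz": 0, "rx": 0, "ry": 0, "rz": 0.08},
  {"dx": 0.5, "dy": -1, "dz": 0, "rx": 0, "ry": 0, "rz": 0.08},
  {"dx": 0.5, "dy": -1, "dz": 0, "rx": 0, "ry": 0, "rz": 0.08},
  {"dx": 0.5, "dy": -1, "dz": 0, "rx": 0, "ry": 0, "rz": 0.08},
], claw=60, newtons=60)

```text
t: 1.35
tcp_pos: [0.2944, 0.3541, 0.2544]
tool_rot: [-0.069, 0.998, -0.0, -0.0]
force: [0.5, -0.3, 0.2]
finger_gap: 0.597
gripper_force: 0.0
```

Call:
move_arm([
  {"dx": 0.7, "dy": -1, "dz": 0, "rx": 0, "ry": 0, "rz": 0},
  {"dx": 0.7, "dy": -1, "dz": 0, "rx": 0, "ry": 0, "rz": 0},
  {"dx": 0.7, "dy": -1, "dz": 0, "rx": 0, "ry": 0, "rz": 0},
  {"dx": 0.7, "dy": -1, "dz": 0, "rx": 0, "ry": 0, "rz": 0},
  {"dx": 0.7, "dy": -1, "dz": 0, "rx": 0, "ry": 0, "rz": 0},
  {"dx": 0.7, "dy": -1, "dz": 0, "rx": 0, "ry": 0, "rz": 0},
  {"dx": 0.7, "dy": -1, "dz": 0, "rx": 0, "ry": 0, "rz": 0},
  {"dx": 0.7, "dy": -1, "dz": 0, "rx": 0, "ry": 0, "rz": 0},
  {"dx": 0.6, "dy": -1, "dz": 0, "rx": 0, "ry": 0, "rz": 0},
  {"dx": 0.5, "dy": -1, "dz": 0, "rx": 0, "ry": 0, "rz": 0},
])

```text
t: 2.6
tcp_pos: [0.4621, 0.1043, 0.2544]
tool_rot: [-0.068, 0.998, 0.0, -0.0]
force: [0.1, 1.0, 0.9]
finger_gap: 0.601
gripper_force: 0.0
```

Call:
move_arm([
  {"dx": 0.1, "dy": -0.8, "dz": 0, "rx": 0, "ry": 0, "rz": 0},
  {"dx": 0.1, "dy": -0.8, "dz": -0.4, "rx": 0, "ry": 0, "rz": 0},
  {"dx": 0.08, "dy": -0.6, "dz": -0.8, "rx": 0, "ry": 0, "rz": 0},
  {"dx": 0, "dy": -0.22, "dz": -1, "rx": 0, "ry": 0, "rz": 0},
  {"dx": 0, "dy": 0, "dz": -1, "rx": 0, "ry": 0, "rz": 0.01},
  {"dx": 0, "dy": 0, "dz": -1, "rx": 0, "ry": 0, "rz": 0},
  {"dx": 0, "dy": 0, "dz": -0.8, "rx": 0, "ry": 0, "rz": 0},
  {"dx": 0, "dy": 0, "dz": -0.4, "rx": 0, "ry": 0, "rz": 0},
  {"dx": 0, "dy": 0, "dz": 0, "rx": 0, "ry": 0, "rz": 0},
  {"dx": 0, "dy": 0, "dz": 0, "rx": 0, "ry": 0, "rz": 0},
])

```text
t: 3.85
tcp_pos: [0.4694, 0.0446, 0.1203]
tool_rot: [-0.071, 0.998, -0.0, 0.001]
force: [-0.3, -0.5, -0.4]
finger_gap: 0.6
gripper_force: 0.0
```

Run:
```python
from h import *
from station import sensors
s=sensors.sense();print(s["tcp_pos"],s["tool_rot"],s["force"],s["q"])
im={n:cams.snapshot(n)[:,:,::-1] for n in CM}
f=lambda im,x,y,w,h,k:cv2.resize(im[y:y+h,x:x+w],None,fx=k,fy=k,interpolation=cv2.INTER_CUBIC)
cv2.imwrite("pics/pre.png",np.hstack([f(im["top"],190,155,75,75,5),f(im["scene"],180,160,80,95,5)[:375]]))
```

```text
[0.46943588 0.0446082  0.12028098] [-7.06434130e-02  9.97501417e-01 -1.47155561e-04  6.40296126e-04] [-0.25878999 -0.46039967 -0.43437512] [-1.42871502e-01  4.60257040e-01  1.89479971e+00 -2.29111740e-05
  7.85222023e-01 -1.85505627e+00]
```

View pics/pre.png

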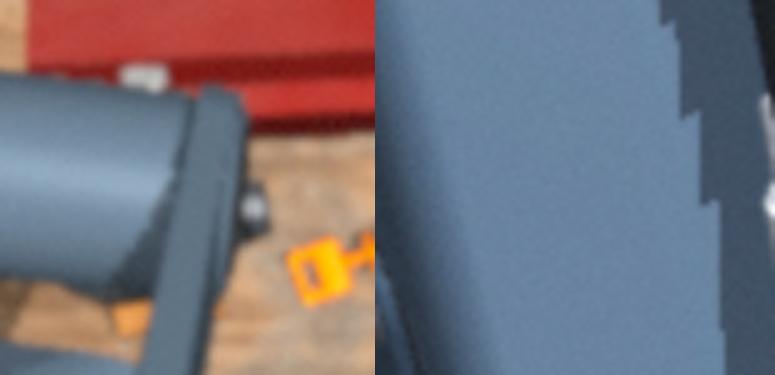

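The arm hides the stand from both cameras, as the picture shows only the wrist. The pose agrees with the measurements, so I descend and close.

Call:
move_arm([
  {"dx": 0, "dy": -0.03, "dz": -0.4, "rx": 0, "ry": 0, "rz": 0},
  {"dx": 0, "dy": 0, "dz": -0.5, "rx": 0, "ry": 0, "rz": 0},
  {"dx": 0, "dy": 0, "dz": -0.5, "rx": 0, "ry": 0, "rz": 0},
  {"dx": 0, "dy": 0, "dz": -0.5, "rx": 0, "ry": 0, "rz": 0},
  {"dx": 0, "dy": 0, "dz": -0.5, "rx": 0, "ry": 0, "rz": 0},
  {"dx": 0, "dy": 0, "dz": -0.3, "rx": 0, "ry": 0, "rz": 0},
  {"dx": 0, "dy": 0, "dz": -0.15, "rx": 0, "ry": 0, "rz": 0},
  {"dx": 0, "dy": 0, "dz": 0, "rx": 0, "ry": 0, "rz": 0},
  {"dx": 0, "dy": 0, "dz": 0, "rx": 0, "ry": 0, "rz": 0},
  {"dx": 0, "dy": 0, "dz": 0, "rx": 0, "ry": 0, "rz": 0},
])

```text
t: 5.2
tcp_pos: [0.4692, 0.0439, 0.0488]
tool_rot: [-0.071, 0.998, -0.0, 0.0]
force: [-0.7, -0.1, 0.2]
finger_gap: 0.6
gripper_force: 0.0
```

Call:
move_arm([
  {"dx": 0, "dy": 0, "dz": 0, "rx": 0, "ry": 0, "rz": 0},
  {"dx": 0, "dy": 0, "dz": 0, "rx": 0, "ry": 0, "rz": 0},
  {"dx": 0, "dy": 0, "dz": 0, "rx": 0, "ry": 0, "rz": 0},
  {"dx": 0, "dy": 0, "dz": 0, "rx": 0, "ry": 0, "rz": 0},
  {"dx": 0, "dy": 0, "dz": 0, "rx": 0, "ry": 0, "rz": 0},
  {"dx": 0, "dy": 0, "dz": 0, "rx": 0, "ry": 0, "rz": 0},
  {"dx": 0, "dy": 0, "dz": 0, "rx": 0, "ry": 0, "rz": 0},
  {"dx": 0, "dy": 0, "dz": 0, "rx": 0, "ry": 0, "rz": 0},
  {"dx": 0, "dy": 0, "dz": 0, "rx": 0, "ry": 0, "rz": 0},
  {"dx": 0, "dy": 0, "dz": 0, "rx": 0, "ry": 0, "rz": 0},
], claw=5, newtons=50)

```text
t: 6.45
tcp_pos: [0.469, 0.044, 0.0487]
tool_rot: [-0.071, 0.998, 0.0, 0.0]
force: [0.1, 1.1, 5.5]
finger_gap: 0.121
gripper_force: 51.7
```

Call:
move_arm([
  {"dx": 0, "dy": 0, "dz": 0.4, "rx": 0, "ry": 0, "rz": 0},
  {"dx": 0, "dy": 0, "dz": 0.6, "rx": 0, "ry": 0, "rz": 0},
  {"dx": 0, "dy": 0, "dz": 0.8, "rx": 0, "ry": 0, "rz": 0},
  {"dx": 0, "dy": 0, "dz": 1, "rx": 0, "ry": 0, "rz": 0},
  {"dx": -0.4, "dy": 0, "dz": 1, "rx": 0, "ry": 0, "rz": 0},
  {"dx": -0.4, "dy": 0, "dz": 1, "rx": 0, "ry": 0, "rz": 0},
  {"dx": -0.4, "dy": 0, "dz": 0.8, "rx": 0, "ry": 0, "rz": 0},
  {"dx": -0.4, "dy": -0.4, "dz": 0.4, "rx": 0, "ry": 0, "rz": 0},
  {"dx": 0, "dy": -0.8, "dz": 0, "rx": 0, "ry": 0, "rz": 0},
  {"dx": 0, "dy": -1, "dz": 0, "rx": 0, "ry": 0, "rz": 0},
])

```text
t: 7.7
tcp_pos: [0.428, -0.0118, 0.1984]
tool_rot: [-0.071, 0.997, -0.0, -0.0]
force: [0.1, 0.1, -1.2]
finger_gap: 0.12
gripper_force: 50.9
```

Call:
move_arm([
  {"dx": 0, "dy": -1, "dz": 0, "rx": 0, "ry": 0, "rz": -0.06},
  {"dx": 0, "dy": -1, "dz": 0, "rx": 0, "ry": 0, "rz": -0.06},
  {"dx": 0, "dy": -1, "dz": 0, "rx": 0, "ry": 0, "rz": -0.06},
  {"dx": 0, "dy": -1, "dz": 0, "rx": 0, "ry": 0, "rz": -0.06},
  {"dx": 0, "dy": -1, "dz": 0, "rx": 0, "ry": 0, "rz": -0.06},
  {"dx": 0, "dy": -1, "dz": 0, "rx": 0, "ry": 0, "rz": -0.06},
  {"dx": 0, "dy": -1, "dz": 0, "rx": 0, "ry": 0, "rz": -0.06},
  {"dx": 0, "dy": -1, "dz": 0, "rx": 0, "ry": 0, "rz": -0.06},
  {"dx": 0, "dy": -1, "dz": 0, "rx": 0, "ry": 0, "rz": -0.06},
  {"dx": 0, "dy": -1, "dz": 0, "rx": 0, "ry": 0, "rz": -0.06},
])

```text
t: 8.95
tcp_pos: [0.4277, -0.2621, 0.1979]
tool_rot: [0.087, 0.996, 0.0, -0.001]
force: [0.6, -0.8, -1.6]
finger_gap: 0.116
gripper_force: 50.9
```

Call:
move_arm([
  {"dx": 0.3, "dy": -1, "dz": 0, "rx": 0, "ry": 0, "rz": -0.06},
  {"dx": 0.5, "dy": -1, "dz": 0, "rx": 0, "ry": 0, "rz": 0},
  {"dx": 0.6, "dy": -0.9, "dz": 0, "rx": 0, "ry": 0, "rz": 0},
  {"dx": 0.6, "dy": -0.6, "dz": 0, "rx": 0, "ry": 0, "rz": 0},
  {"dx": 0.4, "dy": -0.2, "dz": 0, "rx": 0, "ry": 0, "rz": 0},
  {"dx": 0.2, "dy": 0, "dz": 0, "rx": 0, "ry": 0, "rz": 0},
  {"dx": 0, "dy": 0, "dz": 0, "rx": 0, "ry": 0, "rz": 0},
  {"dx": 0, "dy": 0, "dz": 0, "rx": 0, "ry": 0, "rz": 0},
  {"dx": 0, "dy": 0, "dz": 0, "rx": 0, "ry": 0, "rz": 0},
  {"dx": 0, "dy": 0, "dz": 0, "rx": 0, "ry": 0, "rz": 0},
])

```text
t: 10.2
tcp_pos: [0.4937, -0.3534, 0.1986]
tool_rot: [0.102, 0.995, -0.0, 0.0]
force: [0.8, -0.3, -1.0]
finger_gap: 0.12
gripper_force: 50.9
```

Run:
```python
from h import *
from station import sensors
s=sensors.sense();print(s["tcp_pos"],s["q"])
im={n:cams.snapshot(n)[:,:,::-1] for n in CM}
f=lambda im,x,y,w,h,k:cv2.resize(im[y:y+h,x:x+w],None,fx=k,fy=k,interpolation=cv2.INTER_CUBIC)
print(proj([s["tcp_pos"],s["tcp_pos"]-[0,0,.0367]],"scene"),proj(s["tcp_pos"],"top"))
cv2.imwrite("pics/lock1.png",np.hstack([f(im["scene"],290,70,100,100,5),f(im["top"],330,150,60,100,5)]))
```

```text
[ 0.4937308  -0.35343226  0.19863428] [-8.05109889e-01  5.10087936e-01  1.48557503e+00 -2.02963466e-05
  1.14584877e+00 -2.17172145e+00]
[[363.27538665 113.3284383 ]
 [360.13517749 125.92884298]] [[373.85738409 189.09493255]]
```

View pics/lock1.png

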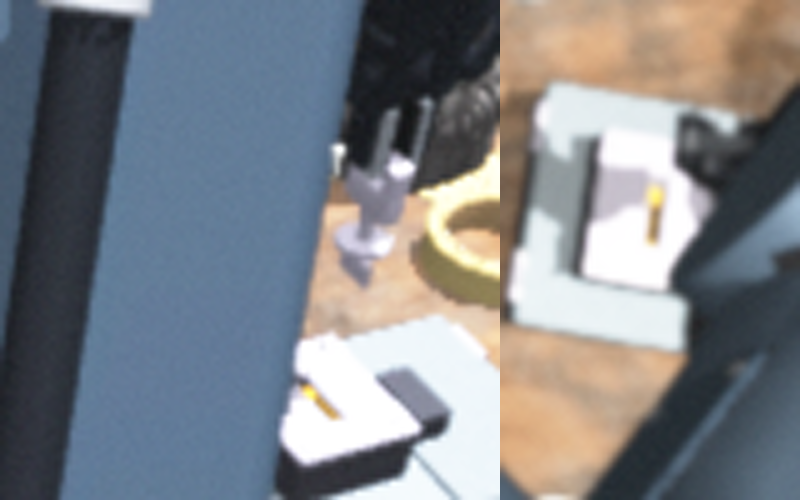

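The picture shows the key upright in the fingers with its tip at about (362,126) raw. The forecast was (360,126), so it agrees. Now I lower it to the slot.

Call:
move_arm([
  {"dx": 0, "dy": -0.04, "dz": -0.4, "rx": 0, "ry": 0, "rz": 0},
  {"dx": 0, "dy": 0, "dz": -0.7, "rx": 0, "ry": 0, "rz": 0},
  {"dx": 0, "dy": 0, "dz": -0.7, "rx": 0, "ry": 0, "rz": 0},
  {"dx": 0, "dy": 0, "dz": -0.6, "rx": 0, "ry": 0, "rz": 0},
  {"dx": 0, "dy": 0, "dz": -0.3, "rx": 0, "ry": 0, "rz": 0},
  {"dx": 0, "dy": 0, "dz": -0.15, "rx": 0, "ry": 0, "rz": 0},
  {"dx": 0, "dy": 0, "dz": -0.1, "rx": 0, "ry": 0, "rz": 0},
  {"dx": 0, "dy": 0, "dz": -0.1, "rx": 0, "ry": 0, "rz": 0},
  {"dx": 0, "dy": 0, "dz": -0.08, "rx": 0, "ry": 0, "rz": 0},
  {"dx": 0, "dy": 0, "dz": 0, "rx": 0, "ry": 0, "rz": 0},
])

```text
t: 11.55
tcp_pos: [0.4939, -0.3546, 0.1202]
tool_rot: [0.102, 0.995, -0.0, 0.0]
force: [0.9, 0.7, -1.5]
finger_gap: 0.114
gripper_force: 50.9
```

Call:
move_arm([
  {"dx": 0, "dy": 0, "dz": -0.03, "rx": 0, "ry": 0, "rz": 0},
  {"dx": 0, "dy": 0, "dz": -0.03, "rx": 0, "ry": 0, "rz": 0},
  {"dx": 0, "dy": 0, "dz": -0.03, "rx": 0, "ry": 0, "rz": 0},
  {"dx": 0, "dy": 0, "dz": -0.03, "rx": 0, "ry": 0, "rz": 0},
  {"dx": 0, "dy": 0, "dz": -0.03, "rx": 0, "ry": 0, "rz": 0},
  {"dx": 0, "dy": 0, "dz": -0.03, "rx": 0, "ry": 0, "rz": 0},
  {"dx": 0, "dy": 0, "dz": -0.02, "rx": 0, "ry": 0, "rz": 0},
  {"dx": 0, "dy": 0, "dz": -0.02, "rx": 0, "ry": 0, "rz": 0},
  {"dx": 0, "dy": 0, "dz": 0, "rx": 0, "ry": 0, "rz": 0},
  {"dx": 0, "dy": 0, "dz": 0, "rx": 0, "ry": 0, "rz": 0},
])

```text
t: 12.8
tcp_pos: [0.4939, -0.3546, 0.1148]
tool_rot: [0.102, 0.995, -0.0, 0.0]
force: [-0.4, -0.1, -1.4]
finger_gap: 0.124
gripper_force: 50.9
```

Through the plate with no contact. I go a little deeper to feel for the core.

Call:
move_arm([
  {"dx": 0, "dy": 0, "dz": -0.02, "rx": 0, "ry": 0, "rz": 0},
  {"dx": 0, "dy": 0, "dz": -0.02, "rx": 0, "ry": 0, "rz": 0},
  {"dx": 0, "dy": 0, "dz": -0.02, "rx": 0, "ry": 0, "rz": 0},
  {"dx": 0, "dy": 0, "dz": -0.02, "rx": 0, "ry": 0, "rz": 0},
  {"dx": 0, "dy": 0, "dz": 0, "rx": 0, "ry": 0, "rz": 0},
  {"dx": 0, "dy": 0, "dz": 0, "rx": 0, "ry": 0, "rz": 0},
  {"dx": 0, "dy": 0, "dz": 0, "rx": 0, "ry": 0, "rz": 0},
  {"dx": 0, "dy": 0, "dz": 0, "rx": 0, "ry": 0, "rz": 0},
  {"dx": 0, "dy": 0, "dz": 0, "rx": 0, "ry": 0, "rz": 0},
  {"dx": 0, "dy": 0, "dz": 0, "rx": 0, "ry": 0, "rz": 0},
])

```text
t: 14.05
tcp_pos: [0.4939, -0.3546, 0.1127]
tool_rot: [0.102, 0.995, -0.0, -0.0]
force: [-0.4, -0.5, -1.0]
finger_gap: 0.12
gripper_force: 50.9
```

No contact force, and the tip is about 2 mm below the core's top, so it's entering the keyway.

Call:
move_arm([
  {"dx": 0, "dy": 0, "dz": -0.03, "rx": 0, "ry": 0, "rz": 0},
  {"dx": 0, "dy": 0, "dz": -0.03, "rx": 0, "ry": 0, "rz": 0},
  {"dx": 0, "dy": 0, "dz": -0.03, "rx": 0, "ry": 0, "rz": 0},
  {"dx": 0, "dy": 0, "dz": -0.03, "rx": 0, "ry": 0, "rz": 0},
  {"dx": 0, "dy": 0, "dz": -0.03, "rx": 0, "ry": 0, "rz": 0},
  {"dx": 0, "dy": 0, "dz": -0.03, "rx": 0, "ry": 0, "rz": 0},
  {"dx": 0, "dy": 0, "dz": 0, "rx": 0, "ry": 0, "rz": 0},
  {"dx": 0, "dy": 0, "dz": 0, "rx": 0, "ry": 0, "rz": 0},
  {"dx": 0, "dy": 0, "dz": 0, "rx": 0, "ry": 0, "rz": 0},
  {"dx": 0, "dy": 0, "dz": 0, "rx": 0, "ry": 0, "rz": 0},
])

```text
t: 15.3
tcp_pos: [0.4939, -0.3546, 0.1082]
tool_rot: [0.102, 0.995, -0.0, 0.0]
force: [0.8, 0.6, -0.3]
finger_gap: 0.119
gripper_force: 50.9
```

Call:
move_arm([
  {"dx": 0, "dy": 0, "dz": -0.04, "rx": 0, "ry": 0, "rz": 0},
  {"dx": 0, "dy": 0, "dz": -0.04, "rx": 0, "ry": 0, "rz": 0},
  {"dx": 0, "dy": 0, "dz": -0.04, "rx": 0, "ry": 0, "rz": 0},
  {"dx": 0, "dy": 0, "dz": -0.04, "rx": 0, "ry": 0, "rz": 0},
  {"dx": 0, "dy": 0, "dz": -0.04, "rx": 0, "ry": 0, "rz": 0},
  {"dx": 0, "dy": 0, "dz": -0.04, "rx": 0, "ry": 0, "rz": 0},
  {"dx": 0, "dy": 0, "dz": -0.03, "rx": 0, "ry": 0, "rz": 0},
  {"dx": 0, "dy": 0, "dz": 0, "rx": 0, "ry": 0, "rz": 0},
  {"dx": 0, "dy": 0, "dz": 0, "rx": 0, "ry": 0, "rz": 0},
  {"dx": 0, "dy": 0, "dz": 0, "rx": 0, "ry": 0, "rz": 0},
])

```text
t: 16.55
tcp_pos: [0.4938, -0.3545, 0.1014]
tool_rot: [0.102, 0.995, 0.0, -0.0]
force: [1.0, 0.9, -1.4]
finger_gap: 0.119
gripper_force: 50.9
```

Call:
move_arm([
  {"dx": 0, "dy": 0, "dz": -0.01, "rx": 0, "ry": 0, "rz": 0},
  {"dx": 0, "dy": 0, "dz": -0.01, "rx": 0, "ry": 0, "rz": 0},
  {"dx": 0, "dy": 0, "dz": -0.01, "rx": 0, "ry": 0, "rz": 0},
  {"dx": 0, "dy": 0, "dz": -0.01, "rx": 0, "ry": 0, "rz": 0},
  {"dx": 0, "dy": 0, "dz": 0, "rx": 0, "ry": 0, "rz": 0},
  {"dx": 0, "dy": 0, "dz": 0, "rx": 0, "ry": 0, "rz": 0},
  {"dx": 0, "dy": 0, "dz": 0, "rx": 0, "ry": 0, "rz": 0},
  {"dx": 0, "dy": 0, "dz": 0, "rx": 0, "ry": 0, "rz": 0},
  {"dx": 0, "dy": 0, "dz": 0, "rx": 0, "ry": 0, "rz": 0},
  {"dx": 0, "dy": 0, "dz": 0, "rx": 0, "ry": 0, "rz": 0},
])

```text
t: 17.8
tcp_pos: [0.494, -0.3546, 0.1008]
tool_rot: [0.102, 0.995, -0.0, 0.0]
force: [-0.3, 2.0, 5.7]
finger_gap: 0.118
gripper_force: 51.6
```

The key is home: the collar met the plate at 0.1008 (expected 0.1007) with about 7 N. Now I turn clockwise in stages.

Call:
move_arm([
  {"dx": 0, "dy": 0, "dz": 0.01, "rx": 0, "ry": 0, "rz": -0.1},
  {"dx": 0, "dy": 0, "dz": 0, "rx": 0, "ry": 0, "rz": -0.1},
  {"dx": 0, "dy": 0, "dz": 0, "rx": 0, "ry": 0, "rz": -0.1},
  {"dx": 0, "dy": 0, "dz": 0, "rx": 0, "ry": 0, "rz": -0.1},
  {"dx": 0, "dy": 0, "dz": 0, "rx": 0, "ry": 0, "rz": -0.1},
  {"dx": 0, "dy": 0, "dz": 0, "rx": 0, "ry": 0, "rz": -0.1},
  {"dx": 0, "dy": 0, "dz": 0, "rx": 0, "ry": 0, "rz": -0.1},
  {"dx": 0, "dy": 0, "dz": 0, "rx": 0, "ry": 0, "rz": -0.1},
  {"dx": 0, "dy": 0, "dz": 0, "rx": 0, "ry": 0, "rz": -0.1},
  {"dx": 0, "dy": 0, "dz": 0, "rx": 0, "ry": 0, "rz": 0},
])

```text
t: 19.05
tcp_pos: [0.494, -0.3549, 0.1008]
tool_rot: [0.331, 0.944, -0.0, 0.0]
force: [-0.1, 2.0, 3.6]
finger_gap: 0.121
gripper_force: 51.5
```

Run:
```python
from station import sensors
s=sensors.sense();print(s["tcp_pos"],s["tool_rot"],s["force"],s["ft_torque"],s["q"])
```

```text
[ 0.49404703 -0.35486567  0.10081802] [ 3.30945582e-01  9.43649768e-01 -2.49859203e-04  2.72527703e-04] [-0.10261444  2.03543407  3.64804106] [ 0.31844884  0.03322161 -0.00345797] [-8.06291759e-01  6.35466868e-01  1.56668409e+00 -2.47155257e-04
  9.38729639e-01 -1.70233119e+00]
```

Call:
move_arm([
  {"dx": 0, "dy": 0, "dz": 0, "rx": 0, "ry": 0, "rz": -0.1},
  {"dx": 0, "dy": 0, "dz": 0, "rx": 0, "ry": 0, "rz": -0.1},
  {"dx": 0, "dy": 0, "dz": 0, "rx": 0, "ry": 0, "rz": -0.1},
  {"dx": 0, "dy": 0, "dz": 0, "rx": 0, "ry": 0, "rz": -0.1},
  {"dx": 0, "dy": 0, "dz": 0, "rx": 0, "ry": 0, "rz": -0.1},
  {"dx": 0, "dy": 0, "dz": 0, "rx": 0, "ry": 0, "rz": -0.1},
  {"dx": 0, "dy": 0, "dz": 0, "rx": 0, "ry": 0, "rz": -0.1},
  {"dx": 0, "dy": 0, "dz": 0, "rx": 0, "ry": 0, "rz": -0.1},
  {"dx": 0, "dy": 0, "dz": 0, "rx": 0, "ry": 0, "rz": -0.1},
  {"dx": 0, "dy": 0, "dz": 0, "rx": 0, "ry": 0, "rz": 0},
])

```text
t: 20.3
tcp_pos: [0.4937, -0.355, 0.1008]
tool_rot: [0.542, 0.84, -0.0, 0.0]
force: [-1.5, 1.0, 2.8]
finger_gap: 0.12
gripper_force: 51.5
```

Call:
move_arm([
  {"dx": 0, "dy": 0, "dz": 0, "rx": 0, "ry": 0, "rz": -0.1},
  {"dx": 0, "dy": 0, "dz": 0, "rx": 0, "ry": 0, "rz": -0.1},
  {"dx": 0, "dy": 0, "dz": 0, "rx": 0, "ry": 0, "rz": -0.1},
  {"dx": 0, "dy": 0, "dz": 0, "rx": 0, "ry": 0, "rz": -0.1},
  {"dx": 0, "dy": 0, "dz": 0, "rx": 0, "ry": 0, "rz": -0.1},
  {"dx": 0, "dy": 0, "dz": 0, "rx": 0, "ry": 0, "rz": -0.1},
  {"dx": 0, "dy": 0, "dz": 0, "rx": 0, "ry": 0, "rz": -0.1},
  {"dx": 0, "dy": 0, "dz": 0, "rx": 0, "ry": 0, "rz": 0},
  {"dx": 0, "dy": 0, "dz": 0, "rx": 0, "ry": 0, "rz": 0},
  {"dx": 0, "dy": 0, "dz": 0, "rx": 0, "ry": 0, "rz": 0},
])

```text
t: 21.55
tcp_pos: [0.4936, -0.3548, 0.1007]
tool_rot: [0.686, 0.727, -0.0, -0.0]
force: [-2.7, 1.0, 4.2]
finger_gap: 0.121
gripper_force: 51.6
```

Run:
```python
from station import sensors
s=sensors.sense();print(s["tcp_pos"],s["tool_rot"],s["force"],s["ft_torque"],s["q"])
```

```text
[ 0.49355026 -0.35480199  0.10073142] [ 6.86149956e-01  7.27460049e-01 -3.20664178e-04 -1.10915726e-04] [-2.66717061  1.02454188  4.1880556 ] [0.06184325 0.55005023 0.06702083] [-8.06573237e-01  6.35448485e-01  1.56707632e+00 -8.07423717e-04
  9.39257255e-01 -8.64526091e-01]
```

Call:
move_arm([
  {"dx": 0, "dy": 0, "dz": 0, "rx": 0, "ry": 0, "rz": -0.05},
  {"dx": 0, "dy": 0, "dz": 0, "rx": 0, "ry": 0, "rz": -0.05},
  {"dx": 0, "dy": 0, "dz": 0, "rx": 0, "ry": 0, "rz": -0.05},
  {"dx": 0, "dy": 0, "dz": 0, "rx": 0, "ry": 0, "rz": -0.05},
  {"dx": 0, "dy": 0, "dz": 0, "rx": 0, "ry": 0, "rz": 0},
  {"dx": 0, "dy": 0, "dz": 0, "rx": 0, "ry": 0, "rz": 0},
  {"dx": 0, "dy": 0, "dz": 0, "rx": 0, "ry": 0, "rz": 0},
  {"dx": 0, "dy": 0, "dz": 0, "rx": 0, "ry": 0, "rz": 0},
  {"dx": 0, "dy": 0, "dz": 0, "rx": 0, "ry": 0, "rz": 0},
  {"dx": 0, "dy": 0, "dz": 0, "rx": 0, "ry": 0, "rz": 0},
])

```text
t: 22.8
tcp_pos: [0.4937, -0.3546, 0.1007]
tool_rot: [0.724, 0.69, -0.0, -0.0]
force: [-2.9, -0.9, 5.3]
finger_gap: 0.12
gripper_force: 51.7
```

```bash
cat > st.py <<'E'
from station import sensors
import numpy as np
s=sensors.sense();r=s["tool_rot"];print(s["tcp_pos"],"turned deg",2*np.degrees(np.arctan2(r[0],r[1]))-11.7,s["force"],s["ft_torque"],s["q"][5],s["tau"][5])
E
python3 st.py
```

```text
[ 0.4937191  -0.35463639  0.10072708] turned deg 80.99835387820526 [-2.93252341 -0.90667198  5.32819738] [-0.09406998  0.8167544   0.09528581] -0.7591134878200481 0.05839813384227455
```

Call:
move_arm([
  {"dx": 0, "dy": 0, "dz": 0, "rx": 0, "ry": 0, "rz": -0.04},
  {"dx": 0, "dy": 0, "dz": 0, "rx": 0, "ry": 0, "rz": -0.04},
  {"dx": 0, "dy": 0, "dz": 0, "rx": 0, "ry": 0, "rz": -0.04},
  {"dx": 0, "dy": 0, "dz": 0, "rx": 0, "ry": 0, "rz": 0},
  {"dx": 0, "dy": 0, "dz": 0, "rx": 0, "ry": 0, "rz": 0},
  {"dx": 0, "dy": 0, "dz": 0, "rx": 0, "ry": 0, "rz": 0},
  {"dx": 0, "dy": 0, "dz": 0, "rx": 0, "ry": 0, "rz": 0},
  {"dx": 0, "dy": 0, "dz": 0, "rx": 0, "ry": 0, "rz": 0},
  {"dx": 0, "dy": 0, "dz": 0, "rx": 0, "ry": 0, "rz": 0},
  {"dx": 0, "dy": 0, "dz": 0, "rx": 0, "ry": 0, "rz": 0},
])

```text
t: 24.05
tcp_pos: [0.4937, -0.3546, 0.1007]
tool_rot: [0.745, 0.667, -0.0, -0.0]
force: [-3.1, 0.3, 5.9]
finger_gap: 0.123
gripper_force: 51.7
```

```bash
python3 st.py
```

```text
[ 0.4936599  -0.35459893  0.10073734] turned deg 84.59480123121544 [-3.05470817  0.33990141  5.93151711] [-0.05907302  0.75004745  0.09583183] -0.6963386759078796 0.07383566815406084
```

Call:
move_arm([
  {"dx": 0, "dy": 0, "dz": 0, "rx": 0, "ry": 0, "rz": -0.04},
  {"dx": 0, "dy": 0, "dz": 0, "rx": 0, "ry": 0, "rz": -0.04},
  {"dx": 0, "dy": 0, "dz": 0, "rx": 0, "ry": 0, "rz": -0.04},
  {"dx": 0, "dy": 0, "dz": 0, "rx": 0, "ry": 0, "rz": 0},
  {"dx": 0, "dy": 0, "dz": 0, "rx": 0, "ry": 0, "rz": 0},
  {"dx": 0, "dy": 0, "dz": 0, "rx": 0, "ry": 0, "rz": 0},
  {"dx": 0, "dy": 0, "dz": 0, "rx": 0, "ry": 0, "rz": 0},
  {"dx": 0, "dy": 0, "dz": 0, "rx": 0, "ry": 0, "rz": 0},
  {"dx": 0, "dy": 0, "dz": 0, "rx": 0, "ry": 0, "rz": 0},
  {"dx": 0, "dy": 0, "dz": 0, "rx": 0, "ry": 0, "rz": 0},
])

```text
t: 25.3
tcp_pos: [0.4936, -0.3546, 0.1008]
tool_rot: [0.765, 0.644, -0.0, -0.0]
force: [-4.6, 0.1, 4.1]
finger_gap: 0.12
gripper_force: 51.7
```

```bash
python3 st.py
```

```text
[ 0.49364713 -0.35457148  0.10075708] turned deg 88.17839288723147 [-4.6083406   0.08886782  4.06366364] [0.03813148 0.75035118 0.10315688] -0.633687087719327 0.12726712971925735
```

Call:
move_arm([
  {"dx": 0, "dy": 0, "dz": 0, "rx": 0, "ry": 0, "rz": -0.04},
  {"dx": 0, "dy": 0, "dz": 0, "rx": 0, "ry": 0, "rz": -0.04},
  {"dx": 0, "dy": 0, "dz": 0, "rx": 0, "ry": 0, "rz": -0.02},
  {"dx": 0, "dy": 0, "dz": 0, "rx": 0, "ry": 0, "rz": 0},
  {"dx": 0, "dy": 0, "dz": 0, "rx": 0, "ry": 0, "rz": 0},
  {"dx": 0, "dy": 0, "dz": 0, "rx": 0, "ry": 0, "rz": 0},
  {"dx": 0, "dy": 0, "dz": 0, "rx": 0, "ry": 0, "rz": 0},
  {"dx": 0, "dy": 0, "dz": 0, "rx": 0, "ry": 0, "rz": 0},
  {"dx": 0, "dy": 0, "dz": 0, "rx": 0, "ry": 0, "rz": 0},
  {"dx": 0, "dy": 0, "dz": 0, "rx": 0, "ry": 0, "rz": 0},
])

```text
t: 26.55
tcp_pos: [0.4937, -0.3545, 0.1008]
tool_rot: [0.782, 0.624, -0.0, -0.0]
force: [-3.8, 0.2, 4.7]
finger_gap: 0.121
gripper_force: 51.7
```

```bash
python3 st.py
```

```text
[ 0.49365223 -0.35450689  0.10075444] turned deg 91.14325756283034 [-3.82600778  0.20721071  4.65967812] [0.01115028 0.81136476 0.22468479] -0.5818023787845713 0.2629536855965853
```

Call:
move_arm([
  {"dx": 0, "dy": 0, "dz": 0, "rx": 0, "ry": 0, "rz": -0.03},
  {"dx": 0, "dy": 0, "dz": 0, "rx": 0, "ry": 0, "rz": -0.03},
  {"dx": 0, "dy": 0, "dz": 0, "rx": 0, "ry": 0, "rz": 0},
  {"dx": 0, "dy": 0, "dz": 0, "rx": 0, "ry": 0, "rz": 0},
  {"dx": 0, "dy": 0, "dz": 0, "rx": 0, "ry": 0, "rz": 0},
  {"dx": 0, "dy": 0, "dz": 0, "rx": 0, "ry": 0, "rz": 0},
  {"dx": 0, "dy": 0, "dz": 0, "rx": 0, "ry": 0, "rz": 0},
  {"dx": 0, "dy": 0, "dz": 0, "rx": 0, "ry": 0, "rz": 0},
  {"dx": 0, "dy": 0, "dz": 0, "rx": 0, "ry": 0, "rz": 0},
  {"dx": 0, "dy": 0, "dz": 0, "rx": 0, "ry": 0, "rz": 0},
])

```text
t: 27.8
tcp_pos: [0.4936, -0.3544, 0.1007]
tool_rot: [0.791, 0.611, -0.0, -0.0]
force: [-3.2, 0.0, 5.6]
finger_gap: 0.123
gripper_force: 51.8
```

```bash
python3 st.py
python3 - <<'E'
from h import *
im={n:cams.snapshot(n)[:,:,::-1] for n in CM}
f=lambda im,x,y,w,h,k:cv2.resize(im[y:y+h,x:x+w],None,fx=k,fy=k,interpolation=cv2.INTER_CUBIC)
cv2.imwrite("pics/lock2.png",np.hstack([f(im["scene"],320,100,100,90,4),f(im["top"],330,150,90,90,4)]))
E
```

```text
[ 0.49359927 -0.3544217   0.10072617] turned deg 92.94590550579267 [-3.17397583  0.03298864  5.60675372] [0.04436223 0.70498181 0.28422927] -0.5503306374724751 0.25272589176893234
```

View pics/lock2.png

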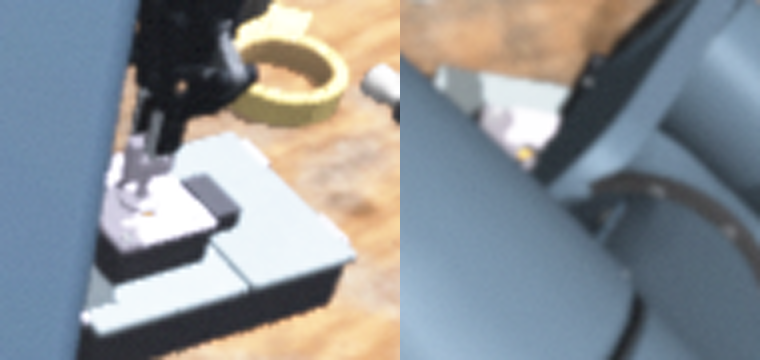

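The picture shows only the hand over the lock, with the bolt hidden. The stop is clear by feel: torque rose from 0.10 to 0.28 N m past about 88°. I turn back home now.

Call:
move_arm([
  {"dx": 0, "dy": 0, "dz": 0, "rx": 0, "ry": 0, "rz": 0.08},
  {"dx": 0, "dy": 0, "dz": 0, "rx": 0, "ry": 0, "rz": 0.15},
  {"dx": 0, "dy": 0, "dz": 0, "rx": 0, "ry": 0, "rz": 0.18},
  {"dx": 0, "dy": 0, "dz": 0, "rx": 0, "ry": 0, "rz": 0.18},
  {"dx": 0, "dy": 0, "dz": 0, "rx": 0, "ry": 0, "rz": 0.18},
  {"dx": 0, "dy": 0, "dz": 0, "rx": 0, "ry": 0, "rz": 0.18},
  {"dx": 0, "dy": 0, "dz": 0, "rx": 0, "ry": 0, "rz": 0.18},
  {"dx": 0, "dy": 0, "dz": 0, "rx": 0, "ry": 0, "rz": 0.18},
  {"dx": 0, "dy": 0, "dz": 0, "rx": 0, "ry": 0, "rz": 0.18},
  {"dx": 0, "dy": 0, "dz": 0, "rx": 0, "ry": 0, "rz": 0.15},
])

```text
t: 29.15
tcp_pos: [0.4941, -0.3547, 0.1007]
tool_rot: [0.465, 0.885, 0.0, 0.0]
force: [-2.1, -0.9, 4.4]
finger_gap: 0.118
gripper_force: 51.6
```

Call:
move_arm([
  {"dx": 0, "dy": 0, "dz": 0, "rx": 0, "ry": 0, "rz": 0.18},
  {"dx": 0, "dy": 0, "dz": 0, "rx": 0, "ry": 0, "rz": 0.18},
  {"dx": 0, "dy": 0, "dz": 0, "rx": 0, "ry": 0, "rz": 0.18},
  {"dx": 0, "dy": 0, "dz": 0, "rx": 0, "ry": 0, "rz": 0.18},
  {"dx": 0, "dy": 0, "dz": 0, "rx": 0, "ry": 0, "rz": 0.18},
  {"dx": 0, "dy": 0, "dz": 0, "rx": 0, "ry": 0, "rz": 0.18},
  {"dx": 0, "dy": 0, "dz": 0, "rx": 0, "ry": 0, "rz": 0.18},
  {"dx": 0, "dy": 0, "dz": 0, "rx": 0, "ry": 0, "rz": 0.18},
  {"dx": 0, "dy": 0, "dz": 0, "rx": 0, "ry": 0, "rz": 0},
  {"dx": 0, "dy": 0, "dz": 0, "rx": 0, "ry": 0, "rz": 0},
])

```text
t: 30.4
tcp_pos: [0.4945, -0.3544, 0.1008]
tool_rot: [0.108, 0.994, 0.0, 0.001]
force: [-1.0, 0.8, 4.8]
finger_gap: 0.117
gripper_force: 51.6
```

```bash
python3 st.py
```

```text
[ 0.49448641 -0.35437174  0.10075413] turned deg 0.6975314581763019 [-1.02133792  0.82635972  4.83363852] [0.32214941 0.09591112 0.04467912] -2.1609991406441007 0.017508082673884928
```

Now past zero to feel the home stop.

Call:
move_arm([
  {"dx": 0, "dy": 0, "dz": 0, "rx": 0, "ry": 0, "rz": 0.05},
  {"dx": 0, "dy": 0, "dz": 0, "rx": 0, "ry": 0, "rz": 0.05},
  {"dx": 0, "dy": 0, "dz": 0, "rx": 0, "ry": 0, "rz": 0.05},
  {"dx": 0, "dy": 0, "dz": 0, "rx": 0, "ry": 0, "rz": 0.05},
  {"dx": 0, "dy": 0, "dz": 0, "rx": 0, "ry": 0, "rz": 0.04},
  {"dx": 0, "dy": 0, "dz": 0, "rx": 0, "ry": 0, "rz": 0},
  {"dx": 0, "dy": 0, "dz": 0, "rx": 0, "ry": 0, "rz": 0},
  {"dx": 0, "dy": 0, "dz": 0, "rx": 0, "ry": 0, "rz": 0},
  {"dx": 0, "dy": 0, "dz": 0, "rx": 0, "ry": 0, "rz": 0},
  {"dx": 0, "dy": 0, "dz": 0, "rx": 0, "ry": 0, "rz": 0},
])

```text
t: 31.65
tcp_pos: [0.4941, -0.3545, 0.1008]
tool_rot: [0.044, 0.999, 0.0, 0.0]
force: [0.5, 3.3, 4.8]
finger_gap: 0.119
gripper_force: 51.7
```

```bash
python3 st.py
```

```text
[ 0.4941056  -0.35451653  0.10079727] turned deg -6.607171292450611 [0.45393585 3.33065615 4.8295847 ] [ 0.50205661 -0.15488418 -0.00085873] -2.2883623915993794 -0.04519550479017198
```

Call:
move_arm([
  {"dx": 0, "dy": 0, "dz": 0, "rx": 0, "ry": 0, "rz": 0.04},
  {"dx": 0, "dy": 0, "dz": 0, "rx": 0, "ry": 0, "rz": 0.04},
  {"dx": 0, "dy": 0, "dz": 0, "rx": 0, "ry": 0, "rz": 0.04},
  {"dx": 0, "dy": 0, "dz": 0, "rx": 0, "ry": 0, "rz": 0},
  {"dx": 0, "dy": 0, "dz": 0, "rx": 0, "ry": 0, "rz": 0},
  {"dx": 0, "dy": 0, "dz": 0, "rx": 0, "ry": 0, "rz": 0},
  {"dx": 0, "dy": 0, "dz": 0, "rx": 0, "ry": 0, "rz": 0},
  {"dx": 0, "dy": 0, "dz": 0, "rx": 0, "ry": 0, "rz": 0},
  {"dx": 0, "dy": 0, "dz": 0, "rx": 0, "ry": 0, "rz": 0},
  {"dx": 0, "dy": 0, "dz": 0, "rx": 0, "ry": 0, "rz": 0},
])

```text
t: 32.9
tcp_pos: [0.4941, -0.3545, 0.1008]
tool_rot: [0.014, 1.0, 0.0, 0.0]
force: [0.4, 2.6, 5.2]
finger_gap: 0.122
gripper_force: 51.7
```

```bash
python3 st.py
```

```text
[ 0.49410718 -0.35446971  0.10078413] turned deg -10.138769607773737 [0.37672711 2.60258064 5.21797463] [ 0.50251522 -0.16585078 -0.31198513] -2.350367654521477 -0.29768988490104675
```

The home stop is felt at -0.31 N m. I go back to the middle of the play and draw the key out gently.

Call:
move_arm([
  {"dx": 0, "dy": 0, "dz": 0, "rx": 0, "ry": 0, "rz": -0.1},
  {"dx": 0, "dy": 0, "dz": 0, "rx": 0, "ry": 0, "rz": -0.1},
  {"dx": 0, "dy": 0, "dz": 0, "rx": 0, "ry": 0, "rz": -0.1},
  {"dx": 0, "dy": 0, "dz": 0.02, "rx": 0, "ry": 0, "rz": 0},
  {"dx": 0, "dy": 0, "dz": 0.02, "rx": 0, "ry": 0, "rz": 0},
  {"dx": 0, "dy": 0, "dz": 0.03, "rx": 0, "ry": 0, "rz": 0},
  {"dx": 0, "dy": 0, "dz": 0.03, "rx": 0, "ry": 0, "rz": 0},
  {"dx": 0, "dy": 0, "dz": 0.03, "rx": 0, "ry": 0, "rz": 0},
  {"dx": 0, "dy": 0, "dz": 0, "rx": 0, "ry": 0, "rz": 0},
  {"dx": 0, "dy": 0, "dz": 0, "rx": 0, "ry": 0, "rz": 0},
])

```text
t: 34.15
tcp_pos: [0.4936, -0.3545, 0.1039]
tool_rot: [0.092, 0.996, 0.0, -0.0]
force: [0.1, 1.1, -1.9]
finger_gap: 0.119
gripper_force: 50.9
```

```bash
python3 st.py
```

```text
[ 0.49363218 -0.35450661  0.10391139] turned deg -1.1998264250265311 [ 0.07463516  1.14141139 -1.86180146] [0.25667242 0.03070384 0.03321792] -2.1938357985031662 -0.0018059215290122665
```

Call:
move_arm([
  {"dx": 0, "dy": 0, "dz": 0.05, "rx": 0, "ry": 0, "rz": 0},
  {"dx": 0, "dy": 0, "dz": 0.1, "rx": 0, "ry": 0, "rz": 0},
  {"dx": 0, "dy": 0, "dz": 0.15, "rx": 0, "ry": 0, "rz": 0},
  {"dx": 0, "dy": 0, "dz": 0.2, "rx": 0, "ry": 0, "rz": 0},
  {"dx": 0, "dy": 0, "dz": 0.3, "rx": 0, "ry": 0, "rz": 0},
  {"dx": 0, "dy": 0, "dz": 0.5, "rx": 0, "ry": 0, "rz": 0},
  {"dx": 0, "dy": 0, "dz": 0.8, "rx": 0, "ry": 0, "rz": 0},
  {"dx": 0, "dy": 0, "dz": 0.9, "rx": 0, "ry": 0, "rz": 0},
  {"dx": 0, "dy": 0, "dz": 0.6, "rx": 0, "ry": 0, "rz": 0},
  {"dx": 0, "dy": 0, "dz": 0.25, "rx": 0, "ry": 0, "rz": 0},
])

```text
t: 35.4
tcp_pos: [0.4942, -0.3549, 0.2016]
tool_rot: [0.092, 0.996, -0.001, 0.001]
force: [-0.5, 0.4, -1.1]
finger_gap: 0.123
gripper_force: 50.9
```

```bash
python3 st.py
python3 - <<'E'
from h import *
from station import sensors
im={n:cams.snapshot(n)[:,:,::-1] for n in CM}
p=sensors.sense()["tcp_pos"];print(proj([p,p-[0,0,.0367]],"scene"))
f=lambda im,x,y,w,h,k:cv2.resize(im[y:y+h,x:x+w],None,fx=k,fy=k,interpolation=cv2.INTER_CUBIC)
cv2.imwrite("pics/lock3.png",f(im["scene"],320,80,100,100,6))
E
```

```text
[ 0.49421602 -0.35492455  0.20164479] turned deg -1.198568515303064 [-0.5100919   0.37168164 -1.05281046] [-0.02113547 -0.0144389   0.04365171] -2.193766696415234 -2.9072564302623505e-05
[[363.77811867 112.30800504]
 [360.62084005 124.94904969]]
```

View pics/lock3.png

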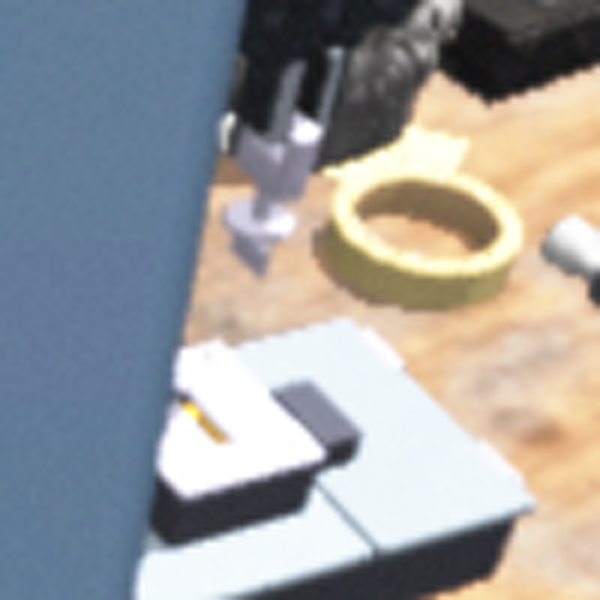

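The key is out, with its tip at about (363,125) raw as predicted. I carry it back round the near side of the tool box.

Call:
move_arm([
  {"dx": -0.6, "dy": 0.2, "dz": 0, "rx": 0, "ry": 0, "rz": 0},
  {"dx": -0.8, "dy": 0.4, "dz": 0, "rx": 0, "ry": 0, "rz": 0},
  {"dx": -0.8, "dy": 0.7, "dz": 0, "rx": 0, "ry": 0, "rz": 0},
  {"dx": -0.44, "dy": 1, "dz": 0, "rx": 0, "ry": 0, "rz": 0},
  {"dx": 0, "dy": 1, "dz": 0, "rx": 0, "ry": 0, "rz": 0.06},
  {"dx": 0, "dy": 1, "dz": 0, "rx": 0, "ry": 0, "rz": 0.06},
  {"dx": 0, "dy": 1, "dz": 0, "rx": 0, "ry": 0, "rz": 0.06},
  {"dx": 0, "dy": 1, "dz": 0, "rx": 0, "ry": 0, "rz": 0.06},
  {"dx": 0, "dy": 1, "dz": 0, "rx": 0, "ry": 0, "rz": 0.06},
  {"dx": 0, "dy": 1, "dz": 0, "rx": 0, "ry": 0, "rz": 0.06},
])

```text
t: 36.75
tcp_pos: [0.4284, -0.1454, 0.2002]
tool_rot: [-0.004, 1.0, -0.0, 0.0]
force: [0.4, -0.5, -1.2]
finger_gap: 0.119
gripper_force: 50.9
```

Call:
move_arm([
  {"dx": 0, "dy": 1, "dz": 0, "rx": 0, "ry": 0, "rz": 0.06},
  {"dx": 0, "dy": 1, "dz": 0, "rx": 0, "ry": 0, "rz": 0.06},
  {"dx": 0, "dy": 1, "dz": 0, "rx": 0, "ry": 0, "rz": 0.06},
  {"dx": 0, "dy": 1, "dz": 0, "rx": 0, "ry": 0, "rz": 0.06},
  {"dx": 0, "dy": 1, "dz": 0, "rx": 0, "ry": 0, "rz": 0.02},
  {"dx": 0.2, "dy": 1, "dz": 0, "rx": 0, "ry": 0, "rz": 0},
  {"dx": 0.4, "dy": 0.9, "dz": 0, "rx": 0, "ry": 0, "rz": 0},
  {"dx": 0.5, "dy": 0.6, "dz": 0, "rx": 0, "ry": 0, "rz": 0},
  {"dx": 0.4, "dy": 0.15, "dz": 0, "rx": 0, "ry": 0, "rz": 0},
  {"dx": 0.12, "dy": 0, "dz": 0, "rx": 0, "ry": 0, "rz": 0},
])

```text
t: 38.0
tcp_pos: [0.4691, 0.0445, 0.2002]
tool_rot: [-0.071, 0.997, -0.0, 0.0]
force: [-0.8, -0.4, -0.7]
finger_gap: 0.114
gripper_force: 50.9
```

Call:
move_arm([
  {"dx": 0, "dy": 0, "dz": -0.4, "rx": 0, "ry": 0, "rz": 0},
  {"dx": 0, "dy": 0, "dz": -0.7, "rx": 0, "ry": 0, "rz": 0},
  {"dx": 0, "dy": 0, "dz": -0.9, "rx": 0, "ry": 0, "rz": 0},
  {"dx": 0, "dy": 0, "dz": -0.8, "rx": 0, "ry": 0, "rz": 0},
  {"dx": 0, "dy": 0, "dz": -0.5, "rx": 0, "ry": 0, "rz": 0},
  {"dx": 0, "dy": 0, "dz": -0.2, "rx": 0, "ry": 0, "rz": 0},
  {"dx": 0, "dy": 0, "dz": 0, "rx": 0, "ry": 0, "rz": 0},
  {"dx": 0, "dy": 0, "dz": 0, "rx": 0, "ry": 0, "rz": 0},
  {"dx": 0, "dy": 0, "dz": 0, "rx": 0, "ry": 0, "rz": 0},
  {"dx": 0, "dy": 0, "dz": 0, "rx": 0, "ry": 0, "rz": 0},
])

```text
t: 39.25
tcp_pos: [0.4686, 0.0442, 0.1131]
tool_rot: [-0.071, 0.998, -0.0, 0.0]
force: [0.6, -0.7, -0.7]
finger_gap: 0.124
gripper_force: 50.9
```

```bash
python3 st.py
```

```text
[0.46862167 0.04417141 0.11309436] turned deg -19.803479122142 [ 0.58792509 -0.70351337 -0.72257009] [-0.02546744 -0.00870063  0.02066316] -1.8562926318252366 -5.591967465079506e-05
```

Call:
move_arm([
  {"dx": 0.015, "dy": 0, "dz": -0.3, "rx": 0, "ry": 0, "rz": 0},
  {"dx": 0, "dy": 0, "dz": -0.5, "rx": 0, "ry": 0, "rz": 0},
  {"dx": 0, "dy": 0, "dz": -0.4, "rx": 0, "ry": 0, "rz": 0},
  {"dx": 0, "dy": 0, "dz": -0.3, "rx": 0, "ry": 0, "rz": 0},
  {"dx": 0, "dy": 0, "dz": -0.1, "rx": 0, "ry": 0, "rz": 0},
  {"dx": 0, "dy": 0, "dz": -0.1, "rx": 0, "ry": 0, "rz": 0},
  {"dx": 0, "dy": 0, "dz": -0.1, "rx": 0, "ry": 0, "rz": 0},
  {"dx": 0, "dy": 0, "dz": -0.06, "rx": 0, "ry": 0, "rz": 0},
  {"dx": 0, "dy": 0, "dz": 0, "rx": 0, "ry": 0, "rz": 0},
  {"dx": 0, "dy": 0, "dz": 0, "rx": 0, "ry": 0, "rz": 0},
])

```text
t: 40.5
tcp_pos: [0.4688, 0.0442, 0.0663]
tool_rot: [-0.071, 0.998, -0.0, 0.0]
force: [0.2, -0.7, -0.9]
finger_gap: 0.119
gripper_force: 50.9
```

Entered freely. Lowering to just above rest (0.0487).

Call:
move_arm([
  {"dx": 0, "dy": 0, "dz": -0.1, "rx": 0, "ry": 0, "rz": 0},
  {"dx": 0, "dy": 0, "dz": -0.1, "rx": 0, "ry": 0, "rz": 0},
  {"dx": 0, "dy": 0, "dz": -0.1, "rx": 0, "ry": 0, "rz": 0},
  {"dx": 0, "dy": 0, "dz": -0.1, "rx": 0, "ry": 0, "rz": 0},
  {"dx": 0, "dy": 0, "dz": -0.1, "rx": 0, "ry": 0, "rz": 0},
  {"dx": 0, "dy": 0, "dz": -0.1, "rx": 0, "ry": 0, "rz": 0},
  {"dx": 0, "dy": 0, "dz": -0.05, "rx": 0, "ry": 0, "rz": 0},
  {"dx": 0, "dy": 0, "dz": -0.05, "rx": 0, "ry": 0, "rz": 0},
  {"dx": 0, "dy": 0, "dz": 0, "rx": 0, "ry": 0, "rz": 0},
  {"dx": 0, "dy": 0, "dz": 0, "rx": 0, "ry": 0, "rz": 0},
])

```text
t: 41.75
tcp_pos: [0.4688, 0.0442, 0.0488]
tool_rot: [-0.071, 0.998, -0.0, 0.0]
force: [-0.3, 0.8, 0.1]
finger_gap: 0.12
gripper_force: 51.0
```

Call:
move_arm([
  {"dx": 0, "dy": 0, "dz": -0.01, "rx": 0, "ry": 0, "rz": 0},
  {"dx": 0, "dy": 0, "dz": 0, "rx": 0, "ry": 0, "rz": 0},
  {"dx": 0, "dy": 0, "dz": 0, "rx": 0, "ry": 0, "rz": 0},
  {"dx": 0, "dy": 0, "dz": 0, "rx": 0, "ry": 0, "rz": 0},
  {"dx": 0, "dy": 0, "dz": 0, "rx": 0, "ry": 0, "rz": 0},
  {"dx": 0, "dy": 0, "dz": 0, "rx": 0, "ry": 0, "rz": 0},
  {"dx": 0, "dy": 0, "dz": 0, "rx": 0, "ry": 0, "rz": 0},
  {"dx": 0, "dy": 0, "dz": 0, "rx": 0, "ry": 0, "rz": 0},
  {"dx": 0, "dy": 0, "dz": 0, "rx": 0, "ry": 0, "rz": 0},
  {"dx": 0, "dy": 0, "dz": 0, "rx": 0, "ry": 0, "rz": 0},
])

```text
t: 43.0
tcp_pos: [0.4688, 0.0442, 0.0487]
tool_rot: [-0.071, 0.998, -0.0, 0.0]
force: [0.0, 0.4, 5.5]
finger_gap: 0.114
gripper_force: 51.7
```

Call:
move_arm([
  {"dx": 0, "dy": 0, "dz": 0, "rx": 0, "ry": 0, "rz": 0},
  {"dx": 0, "dy": 0, "dz": 0, "rx": 0, "ry": 0, "rz": 0},
  {"dx": 0, "dy": 0, "dz": 0, "rx": 0, "ry": 0, "rz": 0},
  {"dx": 0, "dy": 0, "dz": 0, "rx": 0, "ry": 0, "rz": 0},
  {"dx": 0, "dy": 0, "dz": 0, "rx": 0, "ry": 0, "rz": 0},
  {"dx": 0, "dy": 0, "dz": 0, "rx": 0, "ry": 0, "rz": 0},
  {"dx": 0, "dy": 0, "dz": 0, "rx": 0, "ry": 0, "rz": 0},
  {"dx": 0, "dy": 0, "dz": 0, "rx": 0, "ry": 0, "rz": 0},
  {"dx": 0, "dy": 0, "dz": 0, "rx": 0, "ry": 0, "rz": 0},
  {"dx": 0, "dy": 0, "dz": 0, "rx": 0, "ry": 0, "rz": 0},
], claw=60)

```text
t: 44.25
tcp_pos: [0.4687, 0.0442, 0.0485]
tool_rot: [-0.071, 0.998, -0.0, 0.0]
force: [0.5, -0.3, 0.0]
finger_gap: 0.6
gripper_force: 0.0
```

Call:
move_arm([
  {"dx": 0, "dy": 0, "dz": 0.2, "rx": 0, "ry": 0, "rz": 0},
  {"dx": 0, "dy": 0, "dz": 0.4, "rx": 0, "ry": 0, "rz": 0},
  {"dx": 0, "dy": 0, "dz": 0.8, "rx": 0, "ry": 0, "rz": 0},
  {"dx": 0, "dy": 0, "dz": 1, "rx": 0, "ry": 0, "rz": 0},
  {"dx": 0, "dy": 0, "dz": 1, "rx": 0, "ry": 0, "rz": 0},
  {"dx": 0, "dy": 0, "dz": 1, "rx": 0, "ry": 0, "rz": 0},
  {"dx": 0, "dy": 0, "dz": 1, "rx": 0, "ry": 0, "rz": 0},
  {"dx": 0, "dy": 0, "dz": 1, "rx": 0, "ry": 0, "rz": 0},
  {"dx": 0, "dy": 0.4, "dz": 1, "rx": 0, "ry": 0, "rz": 0},
  {"dx": 0, "dy": 0.8, "dz": 0.6, "rx": 0, "ry": 0, "rz": 0},
])

```text
t: 45.5
tcp_pos: [0.4692, 0.074, 0.2506]
tool_rot: [-0.07, 0.998, -0.0, 0.001]
force: [0.2, -0.5, 0.1]
finger_gap: 0.596
gripper_force: 0.0
```

Call:
move_arm([
  {"dx": -0.4, "dy": 1, "dz": 0, "rx": 0, "ry": 0, "rz": 0},
  {"dx": -0.5, "dy": 1, "dz": 0, "rx": 0, "ry": 0, "rz": 0},
  {"dx": -0.5, "dy": 1, "dz": 0, "rx": 0, "ry": 0, "rz": 0},
  {"dx": -0.5, "dy": 1, "dz": 0, "rx": 0, "ry": 0, "rz": 0},
  {"dx": -0.5, "dy": 1, "dz": 0, "rx": 0, "ry": 0, "rz": 0},
  {"dx": -0.5, "dy": 1, "dz": 0, "rx": 0, "ry": 0, "rz": 0},
  {"dx": -0.5, "dy": 1, "dz": 0, "rx": 0, "ry": 0, "rz": 0},
  {"dx": -0.4, "dy": 1, "dz": 0, "rx": 0, "ry": 0, "rz": 0},
  {"dx": 0, "dy": 0.8, "dz": 0, "rx": 0, "ry": 0, "rz": 0},
  {"dx": 0, "dy": 0.4, "dz": 0, "rx": 0, "ry": 0, "rz": 0},
])

```text
t: 46.75
tcp_pos: [0.3734, 0.3049, 0.2491]
tool_rot: [-0.071, 0.997, 0.0, 0.0]
force: [-0.1, -0.0, 0.4]
finger_gap: 0.601
gripper_force: 0.0
```

Call:
move_arm([
  {"dx": -0.4, "dy": 1, "dz": 0, "rx": 0, "ry": 0, "rz": 0},
  {"dx": -0.4, "dy": 1, "dz": 0, "rx": 0, "ry": 0, "rz": 0},
  {"dx": -0.4, "dy": 1, "dz": 0, "rx": 0, "ry": 0, "rz": 0},
  {"dx": -0.4, "dy": 1, "dz": 0, "rx": 0, "ry": 0, "rz": 0},
  {"dx": -0.4, "dy": 1, "dz": 0, "rx": 0, "ry": 0, "rz": 0},
  {"dx": -0.4, "dy": 1, "dz": 0, "rx": 0, "ry": 0, "rz": 0},
  {"dx": -0.4, "dy": 1, "dz": 0, "rx": 0, "ry": 0, "rz": 0},
  {"dx": 0, "dy": 1, "dz": 0, "rx": 0, "ry": 0, "rz": 0},
  {"dx": 0, "dy": 0, "dz": 0, "rx": 0, "ry": 0, "rz": 0},
  {"dx": 0, "dy": 0, "dz": 0, "rx": 0, "ry": 0, "rz": 0},
])

```text
t: 48.0
tcp_pos: [0.3037, 0.5031, 0.2483]
tool_rot: [-0.07, 0.998, -0.001, -0.0]
force: [-0.2, 0.9, -0.6]
finger_gap: 0.6
gripper_force: 0.0
```

Run:
```python
from h import *
im={n:cams.snapshot(n)[:,:,::-1] for n in CM}
f=lambda im,x,y,w,h,k:cv2.resize(im[y:y+h,x:x+w],None,fx=k,fy=k,interpolation=cv2.INTER_CUBIC)
o=cv2.imread("scene_raw.png")
a=np.hstack([f(im["scene"],195,200,80,60,4.8)[:288],f(im["scene"],310,125,100,72,4)[:288,:400]])
b=np.hstack([f(im["top"],195,180,80,60,4.8)[:288],f(im["top"],328,160,100,72,4)[:288,:400]])
cv2.imwrite("pics/end.png",np.vstack([a,b]))
```

```text
(no output)
```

View pics/end.png

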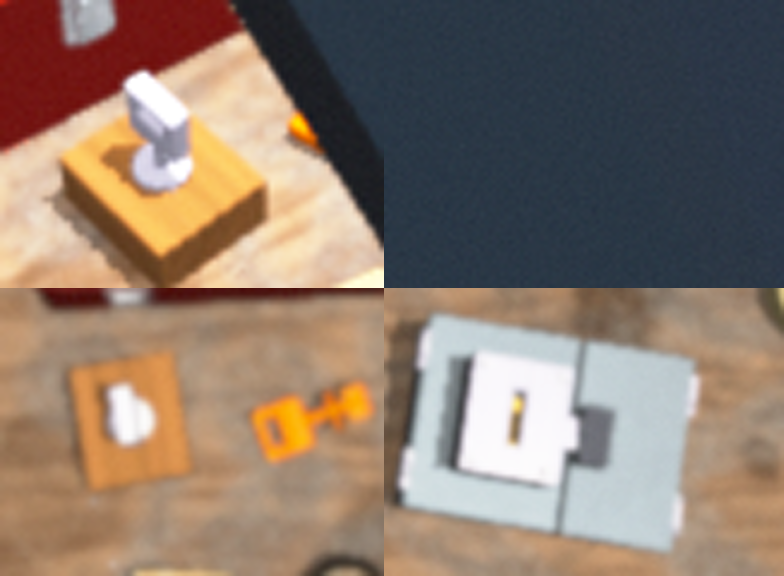

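In the final picture the key stands upright in its stand with the collar on the wood (130,415). The steel bolt spans from the lock case into the keeper (572,435), and the look-alike lies where it was. I hand in.

```bash
python3 -c "
from station import order
print(order.sign_off())"
```

```text
the job is handed in; nothing more can be done
None
```

The job is handed in at about 48 s: the key was turned to its stop and back, the last picture shows the bolt reaching into the keeper, and the key is back in its stand, collar down on the wood.

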